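Hold the sanding chest's lid half open

ROBOT

A 7-joint arm with a two-finger parallel gripper is mounted at the origin on the work surface. World frame = base frame: x ahead of the robot, y to its left, z up, the work surface at z = 0. Lengths are in mm, angles in rad, forces in N, time in s.
With the tool pointing down it reaches from about 425 to 1025 mm from the base axis. Payload 9.4 kg.
Tool frame: the origin (TCP) lies midway between the tips of the shut fingers; the grasp point (between the pads) lies 19 mm behind it; z points along the fingers, y is the line along which they close (so a half turn about z gives the same grasp; the last joint's range is limited). The gripper opens to 85 mm and grips with 20 to 120 N. Pads are 22 mm wide; open, the fingers measure 114 mm over their backs; the gripper's body (76 mm by 85 mm) begins 54 mm behind the grasp point. The pads swing forward as they close: fully open they stand 13 mm farther back than shut.
Start: joints at [1.13, 0.599, -0.003, 1.599, 0.002, 0.943, -0.08], TCP at [257.966, -677.553, 231.275] pointing down, gripper open.
Joint ranges: [-2.57, 2.57], [-0.35, 1.97], [-1.29, 1.29], [0.11, 2.56], [-1.05, 4.19], [0.11, 1.86], [-2.63, 2.63]. Speed limits (rad/s): [2.22, 2.22, 3.01, 3.01, 3.14, 3.14, 3.14].

INTERFACE

Orientations are given as [roll, pitch, yaw] about the fixed x, y, z axes, in that order (R = Rz(yaw) Ry(pitch) Rx(roll)).
In Python, from cell import manip gives the robot as it stands.
- The arm moves only by the tool carry_out, never from a script. Its argument "increments" is a list of rows, each an object of numbers: "rx", "ry", "rz": the turn, a rotation vector about the tool's x, y, z scaled (see below); "x", "y", "z": the shift along the tool's x, y, z scaled (see below); "fingers": the closure, from 0 (fully open) to 1 (shut). A call has exactly 5 rows; each row shifts and turns the commanded pose from where the row before left it, along the tool's axes as they then stand; what a row does not reach is not made up. The controller multiplies each number of a shift by 0.025 m and each number of a turn by 0.1 rad. A row lasts 1/10 s, in which the tool goes at most 50 mm and 8.59 degrees, less where a joint would pass 70% of its speed; a pose out of reach is approached as far as the arm can. A call with a number of a shift or a turn outside -1 to 1 is refused whole. A call with a gripper value outside its range is refused whole. The fingers move at their own pace and stop on an object; "newtons" is the grip in N (left out, the last holds). Time passes only in rows, so rows that do not move let the fingers close, or fill a call up. It gives the time, the measured TCP pose, the force, the opening and the grip force at its end, in the units of the state.
- manip.read_state(): the state, without advancing time (a new reading comes with each control period).
- manip.grab_frame(name): name is "scene" or "top"; returns a dict with "frame" (384x512x3 uint8, blue, green, red), "fx", "fy", "cx", "cy" (pixels), "k1" (the pictures are not rectified: a ray, as slopes to the right and down, at radius r is drawn at 1 + k1 r^2 times it, then the intrinsics apply), "cam_to_world" (4x4, takes a point from camera to world coordinates). Camera axes: x right, y up, looking along -z (the intrinsics and any distortion apply to the point x, -y, -z); pixel columns grow to the right and rows downward; lengths in mm; the calibration is good to about 2 mm. A picture is of the moment at which its call begins. There is no depth.
- manip.close_job(): hands the job in; it is judged then, once.
The state is a dict: "t": time; "joint_positions": joint angles; "dq": joint speeds; "effort": joint torques, N m; "tool_pos": TCP position; "orientation": TCP orientation; "contact_force": force on the tool from outside, world axes, zero at the start; "torque": the same for the moment, N m; "grip_width": finger opening in mm; "grip_force": force on a finger pad.
Only numpy, scipy, OpenCV 4.12 (cv2) and the standard library are available. Lean on these libraries where they do the work, as an engineer would, in place of code of your own. Each camera call takes 0.05 s, during which the arm holds its last target. There are 200 camera calls.

TASK

The drawer of the sanding chest is loaded: push it fully shut. Then lift the chest's hinged lid by its steel bar and hold it still, half open at 45 degrees (within about 5), so that I can screw a lid stay on; the lid falls shut if let go, so finish while still holding it there. Leave the glue bottle, the stain can and the sanding block beside the chest where they stand.

Things in the scene. Friction and masses are not known exactly. Their poses are not given: they have to be found in the camera images.
- chest: Green wooden chest with bare wood lid and drawer front, fixed to the bench. Origin: centre of its underside; x from its front to its back, y along its width, z up. Drawer base 235 (x) by 300 (y) by 85 mm high; on its rear an open-topped box, x = -32.5 to +117.5 mm, 300 wide, rim 160 mm above the bench, covered by the lid. Front faces the robot, turned up to 0.3 rad either way.
- drawer (a joint): Drawer in the chest's base, m: 0 fully shut, grows as it slides out towards the chest's -x; starts 0.035 to 0.06 out. Slides stiffly (about 3 N) and stays where it is left; a firm stop at 0. Its front panel is 300 mm wide, 77 mm high (4 to 82 mm above the bench), its outer face at chest x = -129.5 mm when shut. Fully shut: under 6 mm out.
- drawer_pull (a point): Middle of the outer face of the drawer's dark wooden pull, a block 60 mm wide (y), 26 mm high and standing 22 mm off the front panel, its middle 45 mm above the bench; moves with the drawer (at chest x = -151.5 mm when shut). Axes as the chest's.
- lid (a joint): Lid's hinge, rad: 0 closed (starts there), grows as the front edge rises; 0.785 is 45 degrees; stop at 1.9. The hinge line runs along the chest's y at its rear rim: chest x = +117.5 mm, in the lid's middle plane 166.5 mm above the bench. No stay and hardly any friction: it falls shut when let go below about 1.5. The lid weighs about 0.45 kg (about 2 N at the bar).
- lid_bar (a point): Middle of the lid's round steel bar: 12 mm thick, 110 mm long along the chest's y, level with the middle of the 12 mm thick lid, 45 mm in front of its edge (39 mm clear gap), 195 mm from the hinge line; 166.5 mm above the bench when closed. A 10 mm wide arm 58 mm either side of its middle joins it to the lid. It can turn between fingers closed across it. Axes the chest's when closed.
- glue: White glue bottle with a red cap, 50 mm thick, 150 mm high, standing beside the chest; origin at the centre of its underside. To be left alone.
- stain: Can of wood stain with a brown label, 84 mm thick, 95 mm high, standing beside the chest; origin at the centre of its underside. To be left alone.
- sander_block: Hand sanding block, cork sole 100 by 55 by 18 mm with a wooden grip on top, 40 mm high in all, lying beside the chest; origin at the centre of its underside, x along its length. To be left alone.

How it is judged:
By the outcome, as a careful person would: the job done as asked, in the order asked, and still so for the second after the job is handed in, while the arm keeps its last pose, push and grip.
It also fails if it takes over 48 s, if anything falls off the work surface, if the arm or the gripper's body presses on something with over 40 N, if the wrist force passes 120 N, or if a joint passes its speed limit or range.

## Working session

There is one attempt and no reset: what is moved stays moved. The work goes in short steps, Python scripts to look and compute and a tool call to move; the robot and the scene stay as the last step left them, time stands still between calls to the robot, and variables do not carry over. Pictures are saved under pics/ and viewed, at most 10 in all, crops included, and the job is handed in when it is done.

Besides the shell and the picture viewer there is one more tool, called after "Call:" as a command line: name --argument value ..., lists and objects as JSON in quotes. carry_out: Moves the arm, as the interface text tells. Its arguments: {"type":"object","properties":{"increments":{"type":"array","items":{"type":"object","properties":{"rx":{"type":"number","minimum":-1,"maximum":1},"ry":{"type":"number","minimum":-1,"maximum":1},"rz":{"type":"number","minimum":-1,"maximum":1},"x":{"type":"number","minimum":-1,"maximum":1},"y":{"type":"number","minimum":-1,"maximum":1},"z":{"type":"number","minimum":-1,"maximum":1},"fingers":{"type":"number"}}}},"newtons":{"type":"number"}},"required":["increments"]}

```bash
mkdir -p pics; python3 - <<'E'
from cell import manip
import cv2
for n in("scene","top"):
    f=manip.grab_frame(n); cv2.imwrite(f"pics/{n}0.png",f["frame"]); print(n,f["fx"],f["fy"],f["cx"],f["cy"],f["k1"],f["cam_to_world"])
s=manip.read_state()
for k in s: print(k,s[k])
E
```

```text
scene 351.27677955375174 351.27677955375174 263.1495939136308 194.8411745096946 -0.11002774526202441 [[ 5.60916511e-01 -7.81387474e-01  2.73507372e-01  9.07247332e+02]
 [ 8.27863025e-01  5.30985234e-01 -1.80824483e-01 -1.55936986e+02]
 [-3.93439006e-03  3.27854079e-01  9.44720183e-01  1.10708372e+03]
 [ 0.00000000e+00  0.00000000e+00  0.00000000e+00  1.00000000e+00]]
top 432.343335132305 432.343335132305 247.1657919321148 190.02972527711754 -0.013840245595506007 [[-2.39417584e-02  9.97192893e-01 -7.09445248e-02  5.69320460e+02]
 [-9.99710150e-01 -2.37016300e-02  4.22473665e-03  4.82412878e+01]
 [ 2.53137649e-03  7.10251092e-02  9.97471316e-01  1.11686767e+03]
 [ 0.00000000e+00  0.00000000e+00  0.00000000e+00  1.00000000e+00]]
t 0.1
joint_positions [ 1.13025778  0.60005894 -0.00250686  1.60003983  0.001807    0.94288382
 -0.07979237]
dq [-0.00136177  0.00086837  0.00038724 -0.00149803  0.00043322  0.00126011
  0.00020052]
effort [ 6.98104093e-03 -7.77984095e+01  1.57041304e+00 -2.58625156e+01
  1.26419854e-02  5.52583340e-03  2.97886857e-05]
tool_pos [ 257.82161776 -677.17012679  230.49743984]
orientation [-3.14021293e+00  1.55721053e-04  3.63878743e-01]
contact_force [-0.92951635 -0.57203288 -0.6995208 ]
torque [ 0.00263224 -0.06098085  0.02533767]
grip_force 0.0
grip_width 85.27341819292029
```

View pics/scene0.png

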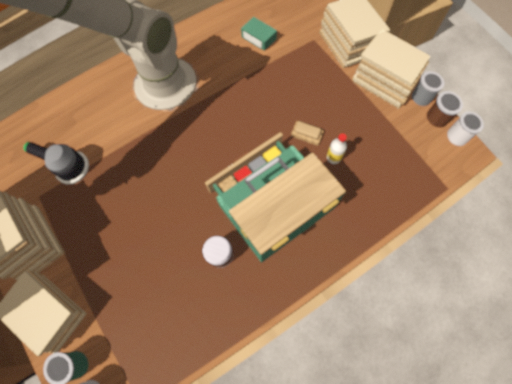

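View pics/top0.png

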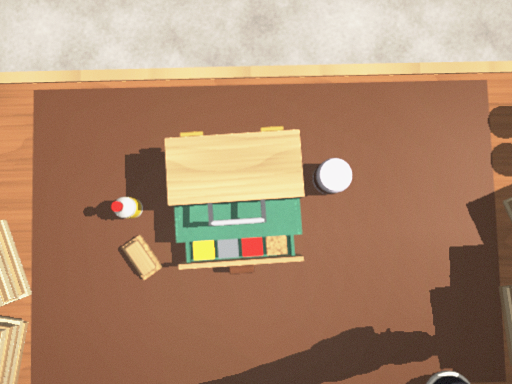

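The top view shows the chest with its lid at about (165–303, 130–204), the bar near (237,221), the drawer front at about y=263 and the pull near (242,268). The glue is at (126,207), the sanding block at (140,257) and the can at (334,176). I'll enlarge it to read these more closely.

```bash
python3 - <<'E'
import cv2
i=cv2.imread("pics/top0.png")[120:280,110:310]
cv2.imwrite("pics/top0c.png",cv2.resize(i,None,fx=4,fy=3.75*4/3.75*0.9375,interpolation=cv2.INTER_CUBIC))
E
cat > h.py <<'E'
import numpy as np, cv2
from cell import manip
def cam(n):
    return manip.grab_frame(n)
def ray(f,u,v):
    K=np.array([[f["fx"],0,f["cx"]],[0,f["fy"],f["cy"]],[0,0,1.]])
    p=cv2.undistortPoints(np.array([[[u,v]]],float),K,np.array([f["k1"],0,0,0.]))[0,0]
    T=np.array(f["cam_to_world"]); return T[:3,3],T[:3,:3]@np.array([p[0],-p[1],-1])
def at(f,u,v,z):
    o,d=ray(f,u,v); return o+d*(z-o[2])/d[2]
def proj(f,P):
    T=np.array(f["cam_to_world"]); c=(np.asarray(P,float)-T[:3,3])@T[:3,:3]
    x,y=c[...,0]/-c[...,2],-c[...,1]/-c[...,2]; s=1+f["k1"]*(x*x+y*y)
    return np.stack([f["cx"]+f["fx"]*s*x,f["cy"]+f["fy"]*s*y],-1)
E
```

```text
(no output)
```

View pics/top0c.png

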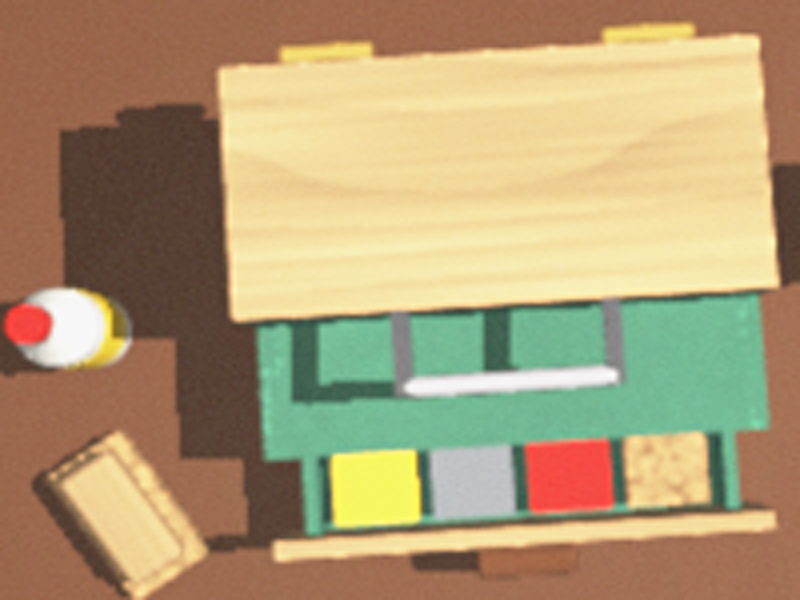

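```bash
cat >> h.py <<'E'
def c2(u,v): return 110+u/4-.375,120+v/3.75-.37
E
python3 - <<'E'
from h import *
f=cam("top")
g=lambda u,v,z: at(f,*c2(u,v),z)
L=[g(*p,172.5) for p in((218,68),(760,35),(778,288),(232,322))]
for n,p in zip(["BL","BR","FR","FL"],L): print(n,p.round(1))
print("w",np.linalg.norm(L[0]-L[1]),np.linalg.norm(L[3]-L[2]),"d",np.linalg.norm(L[0]-L[3]),np.linalg.norm(L[1]-L[2]))
b=[g(400,388,169),g(620,376,169)]; print("bar",b,np.linalg.norm(b[0]-b[1]),(b[0]+b[1])/2)
base=[g(265,460,85),g(770,428,85)]; print("base front",base,np.linalg.norm(base[0]-base[1]))
d=[g(273,560,82),g(776,528,82)]; print("drawer",d,np.linalg.norm(d[0]-d[1]))
for P in ((L[0],L[1]),(L[3],L[2]),b,base,d):
    q=P[0]-P[1]; print("yaw",np.arctan2(-q[0],q[1]))
print("glue",g(25,325,150),"block",g(125,515,40))
print("can",at(f,334,176,95))
s=cv2.imread("pics/scene0.png")
E
```

```text
BL [756.6 224.9 172.5]
BR [769.2 -75.1 172.5]
FR [619.5 -80.1 172.5]
FL [606.8 218.7 172.5]
w 300.2592889222537 299.0766927012897 d 149.95158223336384 149.8201669313422
bar [array([566.24125536, 128.00185256, 169.        ]), array([570.34550411,   7.61160531, 169.        ])] 120.4601863329146 [568.29337974  67.80672893 169.        ]
base front [array([522.4389589 , 215.95145755,  85.        ]), array([535.40785042, -84.24897457,  85.        ])] 300.48043463189106
drawer [array([459.3452518 , 212.51170385,  82.        ]), array([472.20698066, -86.14802029,  82.        ])] 298.93653991119544
yaw 0.04211543579389164
yaw 0.042575051180732966
yaw 0.03407800843910388
yaw 0.04317393041169905
yaw 0.04303823256651238
glue [608.59360836 338.66152129 150.        ] block [486.37617288 310.24229845  40.        ]
can [ 670.52653777 -163.28830859   95.        ]
```

```bash
cat >> h.py <<'E'
from scipy.spatial.transform import Rotation as Ro
A=0.0425; XC=np.array([np.cos(A),np.sin(A),0]); YC=np.array([-np.sin(A),np.cos(A),0]); ZW=np.array([0,0,1.]); O=np.array([645.5,69.9,0])
def chest(x,y,z): return O+x*XC+y*YC+z*ZW
def Rt(t):
    z=-np.cos(t)*ZW+np.sin(t)*XC; return np.stack([YC,np.cross(z,YC),z],1)
def plan(wps,start=None):
    """wps: (pos, tilt, nrows); prints rows x,y,z,rx,ry,rz"""
    if start is None:
        s=manip.read_state(); p=np.array(s["tool_pos"]); R=Ro.from_euler("xyz",s["orientation"]).as_matrix()
    else: p,R=start
    for q,t,n in wps:
        R1=Rt(t); w=Ro.from_matrix(R.T@R1).as_rotvec(); dp=(q-p)/n
        print("turn/row",(w/n/.1).round(2))
        for k in range(n):
            p=p.copy(); sh=R.T@(dp)/25
            sh=R.T@((q-p)/(n-k))/25; sh=sh.round(2); wr=(w/n/.1).round(2)
            print(sh.tolist(), end=" " if (k+1)%5 else "\n")
            p=p+R@(sh*25); R=R@Ro.from_rotvec(wr*.1).as_matrix()
        print()
    print("end",p.round(1))
    return p,R
def st():
    s=manip.read_state(); p=np.array(s["tool_pos"]); R=Ro.from_euler("xyz",s["orientation"]).as_matrix()
    print("t",round(s["t"],2),"q",np.round(s["joint_positions"],3),"p",p.round(1),"chest",np.round([(p-O)@XC,(p-O)@YC,p[2]],1),"F",np.round(s["contact_force"],1),"w",round(s["grip_width"],1),"g",s["grip_force"])
    print("tilt",np.arctan2(R[:,2]@XC,-R[2,2]).round(3),"err",Ro.from_matrix(Rt(np.arctan2(R[:,2]@XC,-R[2,2])).T@R).as_rotvec().round(3)); return s
E
python3 -c "
from h import *
p=np.array([500.,-300,200]); 
plan([(chest(-205,0,200),0,35)]) 
s=manip.read_state();p0=np.array(s['tool_pos'])
"
```

```text
turn/row [-0.   -0.   -0.36]
[0.5, -0.71, 0.04] [0.52, -0.7, 0.04] [0.55, -0.68, 0.04] [0.57, -0.66, 0.04] [0.59, -0.64, 0.04]
[0.62, -0.61, 0.04] [0.64, -0.59, 0.03] [0.66, -0.57, 0.04] [0.68, -0.54, 0.03] [0.7, -0.52, 0.04]
[0.71, -0.49, 0.03] [0.73, -0.47, 0.04] [0.75, -0.44, 0.03] [0.76, -0.41, 0.04] [0.78, -0.39, 0.03]
[0.79, -0.36, 0.04] [0.8, -0.33, 0.03] [0.82, -0.3, 0.04] [0.83, -0.27, 0.03] [0.83, -0.24, 0.04]
[0.84, -0.21, 0.03] [0.85, -0.18, 0.04] [0.86, -0.15, 0.03] [0.86, -0.12, 0.04] [0.86, -0.09, 0.03]
[0.87, -0.06, 0.04] [0.87, -0.02, 0.03] [0.87, 0.01, 0.04] [0.87, 0.04, 0.03] [0.87, 0.07, 0.04]
[0.86, 0.1, 0.03] [0.86, 0.13, 0.04] [0.85, 0.16, 0.03] [0.85, 0.19, 0.04] [0.84, 0.23, 0.03]

end [440.8  61.2 200.1]
```

Call:
carry_out --increments '[{"x": 1,"y": -0.32,"rz": -0.36,"fingers": 1},{"x": 1,"y": -0.32,"rz": -0.36,"fingers": 1},{"x": 1,"y": -0.32,"rz": -0.36,"fingers": 1},{"x": 1,"y": -0.32,"rz": -0.36,"fingers": 1},{"x": 1,"y": -0.32,"rz": -0.36,"fingers": 1}]'

```text
schema error: expected keys rx, ry, rz, x, y, z, fingers
```

Call:
carry_out --increments '[{"x": 0.95,"y": -0.32,"rz": -0.36,"fingers": 1},{"x": 0.95,"y": -0.32,"rz": -0.36,"fingers": 1},{"x": 0.95,"y": -0.32,"rz": -0.36,"fingers": 1},{"x": 0.95,"y": -0.32,"rz": -0.36,"fingers": 1},{"x": 0.95,"y": -0.32,"rz": -0.36,"fingers": 1}]'

```text
schema error: expected keys rx, ry, rz, x, y, z, fingers
```

Call:
carry_out --increments '[{"x": 0.9,"y": -0.32,"rz": -0.36,"fingers": 1},{"x": 0.9,"y": -0.32,"rz": -0.36,"fingers": 1},{"x": 0.9,"y": -0.32,"rz": -0.36,"fingers": 1},{"x": 0.9,"y": -0.32,"rz": -0.36,"fingers": 1},{"x": 0.9,"y": -0.32,"rz": -0.36,"fingers": 1}]'

```text
schema error: expected keys rx, ry, rz, x, y, z, fingers
```

Call:
carry_out --increments '[{"x": 0.85,"y": -0.32,"rz": -0.36,"fingers": 1},{"x": 0.85,"y": -0.32,"rz": -0.36,"fingers": 1},{"x": 0.85,"y": -0.32,"rz": -0.36,"fingers": 1},{"x": 0.85,"y": -0.32,"rz": -0.36,"fingers": 1},{"x": 0.85,"y": -0.32,"rz": -0.36,"fingers": 1}]'

```text
schema error: expected keys rx, ry, rz, x, y, z, fingers
```

```bash
python3 -c "
from h import *
st()
plan([(chest(-205,0,200),0,15)])"
```

```text
t 0.15 q [ 1.13   0.6   -0.003  1.6    0.002  0.943 -0.08 ] p [ 257.8 -677.2  230.6] chest [-419.1 -730.   230.6] F [-0.1  0.1 -0.8] w 85.3 g 0.0
tilt -0.0 err [1.000e-03 1.000e-03 1.249e+00]
turn/row [-0.   -0.   -0.83]
[1.16, -1.67, 0.08] [1.29, -1.56, 0.08] [1.42, -1.45, 0.08] [1.53, -1.33, 0.08] [1.64, -1.2, 0.08]
[1.73, -1.06, 0.09] [1.81, -0.91, 0.08] [1.88, -0.76, 0.09] [1.94, -0.6, 0.08] [1.98, -0.44, 0.09]
[2.01, -0.27, 0.08] [2.03, -0.11, 0.09] [2.03, 0.06, 0.08] [2.01, 0.23, 0.09] [1.98, 0.4, 0.08]

end [440.6  61.1 200.1]
```

All keys are required in each row.

Call:
carry_out --increments '[{"x": 1,"y": -0.32,"z": 0,"rx": 0,"ry": 0,"rz": -0.36,"fingers": 1},{"x": 1,"y": -0.32,"z": 0,"rx": 0,"ry": 0,"rz": -0.36,"fingers": 1},{"x": 1,"y": -0.32,"z": 0,"rx": 0,"ry": 0,"rz": -0.36,"fingers": 1},{"x": 1,"y": -0.32,"z": 0,"rx": 0,"ry": 0,"rz": -0.36,"fingers": 1},{"x": 1,"y": -0.32,"z": 0,"rx": 0,"ry": 0,"rz": -0.36,"fingers": 1}]'

```text
t: 0.65
tool_pos: [356.6, -586.4, 231.4]
orientation: [3.142, -0.0, 0.548]
contact_force: [-0.8, -0.5, -0.0]
grip_width: 12.1
grip_force: 0.0
```

Call:
carry_out --increments '[{"x": 0.95,"y": -0.32,"z": 0,"rx": 0,"ry": 0,"rz": -0.36,"fingers": 1},{"x": 0.95,"y": -0.32,"z": 0,"rx": 0,"ry": 0,"rz": -0.36,"fingers": 1},{"x": 0.95,"y": -0.32,"z": 0,"rx": 0,"ry": 0,"rz": -0.36,"fingers": 1},{"x": 0.95,"y": -0.32,"z": 0,"rx": 0,"ry": 0,"rz": -0.36,"fingers": 1},{"x": 0.95,"y": -0.32,"z": 0,"rx": 0,"ry": 0,"rz": -0.36,"fingers": 1}]'

```text
t: 1.15
tool_pos: [429.1, -485.8, 231.3]
orientation: [3.142, 0.0, 0.727]
contact_force: [-0.1, -0.4, 0.9]
grip_width: -0.4
grip_force: 0.0
```

Call:
carry_out --increments '[{"x": 0.9,"y": -0.32,"z": 0,"rx": 0,"ry": 0,"rz": -0.36,"fingers": 1},{"x": 0.9,"y": -0.32,"z": 0,"rx": 0,"ry": 0,"rz": -0.36,"fingers": 1},{"x": 0.9,"y": -0.32,"z": 0,"rx": 0,"ry": 0,"rz": -0.36,"fingers": 1},{"x": 0.9,"y": -0.32,"z": 0,"rx": 0,"ry": 0,"rz": -0.36,"fingers": 1},{"x": 0.9,"y": -0.32,"z": 0,"rx": 0,"ry": 0,"rz": -0.36,"fingers": 1}]'

```text
t: 1.65
tool_pos: [478.7, -377.5, 231.3]
orientation: [3.142, 0.0, 0.907]
contact_force: [-0.3, 0.3, 0.4]
grip_width: 0.0
grip_force: 0.0
```

Call:
carry_out --increments '[{"x": 0.85,"y": -0.32,"z": 0,"rx": 0,"ry": 0,"rz": -0.36,"fingers": 1},{"x": 0.85,"y": -0.32,"z": 0,"rx": 0,"ry": 0,"rz": -0.36,"fingers": 1},{"x": 0.85,"y": -0.32,"z": 0,"rx": 0,"ry": 0,"rz": -0.36,"fingers": 1},{"x": 0.85,"y": -0.32,"z": 0,"rx": 0,"ry": 0,"rz": -0.36,"fingers": 1},{"x": 0.85,"y": -0.32,"z": 0,"rx": 0,"ry": 0,"rz": -0.36,"fingers": 1}]'

```text
t: 2.15
tool_pos: [504.7, -267.2, 231.3]
orientation: [-3.142, 0.0, 1.087]
contact_force: [-0.5, 0.5, 0.1]
grip_width: -0.0
grip_force: 0.0
```

```bash
python3 -c "
from h import *
st()
plan([(chest(-205,0,200),0,15)])"
```

```text
t 2.15 q [ 0.556  0.424 -0.234  1.947  0.135  0.785 -0.238] p [ 504.7 -267.2  231.3] chest [-155.  -330.8  231.3] F [-0.5  0.5  0.1] w -0.0 g 0.0
tilt -0.0 err [-0.    -0.     0.527]
turn/row [-0.    0.   -0.35]
[0.7, -0.56, 0.08] [0.71, -0.53, 0.08] [0.73, -0.51, 0.08] [0.75, -0.48, 0.08] [0.77, -0.46, 0.08]
[0.78, -0.43, 0.09] [0.8, -0.4, 0.08] [0.81, -0.37, 0.09] [0.82, -0.34, 0.08] [0.84, -0.32, 0.09]
[0.84, -0.29, 0.08] [0.86, -0.26, 0.09] [0.86, -0.22, 0.08] [0.87, -0.2, 0.09] [0.88, -0.16, 0.08]

end [440.8  61.2 200. ]
```

Call:
carry_out --increments '[{"x": 0.7,"y": -0.56,"z": 0.08,"rx": 0,"ry": 0,"rz": -0.35,"fingers": 1},{"x": 0.71,"y": -0.53,"z": 0.08,"rx": 0,"ry": 0,"rz": -0.35,"fingers": 1},{"x": 0.73,"y": -0.51,"z": 0.08,"rx": 0,"ry": 0,"rz": -0.35,"fingers": 1},{"x": 0.75,"y": -0.48,"z": 0.08,"rx": 0,"ry": 0,"rz": -0.35,"fingers": 1},{"x": 0.77,"y": -0.46,"z": 0.08,"rx": 0,"ry": 0,"rz": -0.35,"fingers": 1}]'

```text
t: 2.65
tool_pos: [482.9, -157.9, 221.1]
orientation: [-3.142, 0.0, 1.261]
contact_force: [-0.3, 0.3, 1.0]
grip_width: 0.1
grip_force: 0.0
```

Call:
carry_out --increments '[{"x": 0.78,"y": -0.43,"z": 0.08,"rx": 0,"ry": 0,"rz": -0.35,"fingers": 1},{"x": 0.8,"y": -0.4,"z": 0.08,"rx": 0,"ry": 0,"rz": -0.35,"fingers": 1},{"x": 0.81,"y": -0.37,"z": 0.08,"rx": 0,"ry": 0,"rz": -0.35,"fingers": 1},{"x": 0.82,"y": -0.34,"z": 0.08,"rx": 0,"ry": 0,"rz": -0.35,"fingers": 1},{"x": 0.84,"y": -0.32,"z": 0.08,"rx": 0,"ry": 0,"rz": -0.35,"fingers": 1}]'

```text
t: 3.15
tool_pos: [462.0, -48.3, 211.2]
orientation: [3.141, 0.0, 1.437]
contact_force: [0.0, 0.5, -0.4]
grip_width: -0.2
grip_force: 0.0
```

Call:
carry_out --increments '[{"x": 0.84,"y": -0.29,"z": 0.08,"rx": 0,"ry": 0,"rz": -0.35,"fingers": 1},{"x": 0.86,"y": -0.26,"z": 0.08,"rx": 0,"ry": 0,"rz": -0.35,"fingers": 1},{"x": 0.86,"y": -0.22,"z": 0.08,"rx": 0,"ry": 0,"rz": -0.35,"fingers": 1},{"x": 0.87,"y": -0.2,"z": 0.08,"rx": 0,"ry": 0,"rz": -0.35,"fingers": 1},{"x": 0.88,"y": -0.16,"z": 0.08,"rx": 0,"ry": 0,"rz": -0.35,"fingers": 1}]'

```text
t: 3.65
tool_pos: [440.8, 61.2, 201.2]
orientation: [3.142, 0.0, 1.612]
contact_force: [0.2, 0.5, 0.1]
grip_width: 0.0
grip_force: 0.0
```

```bash
python3 -c "
from h import *
st()
plan([(chest(-205,0,66),0,10)])"
```

```text
t 3.65 q [ 0.065  0.34  -0.425  2.231  0.242  0.612 -0.496] p [440.8  61.2 201.2] chest [-204.9   -0.   201.2] F [0.2 0.5 0.1] w 0.0 g 0.0
tilt 0.0 err [-0.    -0.     0.002]
turn/row [ 0.  0. -0.]
[0.0, -0.0, 0.54] [0.0, -0.0, 0.54] [0.0, -0.0, 0.54] [0.0, -0.0, 0.54] [0.0, -0.0, 0.54]
[0.0, -0.0, 0.54] [0.0, -0.0, 0.54] [0.0, -0.0, 0.54] [0.0, -0.0, 0.54] [0.0, -0.0, 0.55]

end [440.8  61.2  65.9]
```

Call:
carry_out --increments '[{"x": 0,"y": 0,"z": 0.54,"rx": 0,"ry": 0,"rz": 0,"fingers": 1},{"x": 0,"y": 0,"z": 0.54,"rx": 0,"ry": 0,"rz": 0,"fingers": 1},{"x": 0,"y": 0,"z": 0.54,"rx": 0,"ry": 0,"rz": 0,"fingers": 1},{"x": 0,"y": 0,"z": 0.54,"rx": 0,"ry": 0,"rz": 0,"fingers": 1},{"x": 0,"y": 0,"z": 0.54,"rx": 0,"ry": 0,"rz": 0,"fingers": 1}]'

```text
t: 4.15
tool_pos: [441.1, 60.4, 133.3]
orientation: [3.141, -0.0, 1.61]
contact_force: [0.3, -1.0, 0.3]
grip_width: -0.0
grip_force: 0.0
```

Call:
carry_out --increments '[{"x": 0,"y": 0,"z": 0.54,"rx": 0,"ry": 0,"rz": 0,"fingers": 1},{"x": 0,"y": 0,"z": 0.54,"rx": 0,"ry": 0,"rz": 0,"fingers": 1},{"x": 0,"y": 0,"z": 0.54,"rx": 0,"ry": 0,"rz": 0,"fingers": 1},{"x": 0,"y": 0,"z": 0.54,"rx": 0,"ry": 0,"rz": 0,"fingers": 1},{"x": 0,"y": 0,"z": 0.54,"rx": 0,"ry": 0,"rz": 0,"fingers": 1}]'

```text
t: 4.65
tool_pos: [441.2, 60.5, 65.8]
orientation: [3.141, -0.001, 1.61]
contact_force: [0.5, 0.4, 0.1]
grip_width: 0.1
grip_force: 0.0
```

Call:
carry_out --increments '[{"x": 0,"y": 0.2,"z": 0,"rx": 0,"ry": 0,"rz": 0,"fingers": 1},{"x": 0,"y": 0.2,"z": 0,"rx": 0,"ry": 0,"rz": 0,"fingers": 1},{"x": 0,"y": 0.2,"z": 0,"rx": 0,"ry": 0,"rz": 0,"fingers": 1},{"x": 0,"y": 0.2,"z": 0,"rx": 0,"ry": 0,"rz": 0,"fingers": 1},{"x": 0,"y": 0.2,"z": 0,"rx": 0,"ry": 0,"rz": 0,"fingers": 1}]'

```text
t: 5.15
tool_pos: [466.7, 60.8, 66.7]
orientation: [3.141, -0.0, 1.609]
contact_force: [-2.8, 2.0, 0.9]
grip_width: -0.2
grip_force: 1.5
```

```bash
python3 -c "
from h import *
st()"
```

```text
t 5.15 q [-0.089  0.593 -0.227  2.296  0.451  0.293 -0.675] p [466.7  60.8  66.7] chest [-179.    -1.5   66.7] F [-2.8  2.   0.9] w -0.2 g 1.4618286755285226
tilt 0.0 err [0.    0.    0.004]
```

Call:
carry_out --increments '[{"x": 0,"y": 0.2,"z": 0,"rx": 0,"ry": 0,"rz": 0,"fingers": 1},{"x": 0,"y": 0.2,"z": 0,"rx": 0,"ry": 0,"rz": 0,"fingers": 1},{"x": 0,"y": 0.2,"z": 0,"rx": 0,"ry": 0,"rz": 0,"fingers": 1},{"x": 0,"y": 0.2,"z": 0,"rx": 0,"ry": 0,"rz": 0,"fingers": 1},{"x": 0,"y": 0.2,"z": 0,"rx": 0,"ry": 0,"rz": 0,"fingers": 1}]'

```text
t: 5.65
tool_pos: [491.9, 61.3, 66.3]
orientation: [-3.141, 0.0, 1.609]
contact_force: [-3.4, -0.4, 3.2]
grip_width: 0.2
grip_force: 1.5
```

Call:
carry_out --increments '[{"x": 0,"y": 0.1,"z": 0,"rx": 0,"ry": 0,"rz": 0,"fingers": 1},{"x": 0,"y": 0.1,"z": 0,"rx": 0,"ry": 0,"rz": 0,"fingers": 1},{"x": 0,"y": 0.06,"z": 0,"rx": 0,"ry": 0,"rz": 0,"fingers": 1},{"x": 0,"y": 0.06,"z": 0,"rx": 0,"ry": 0,"rz": 0,"fingers": 1},{"x": 0,"y": 0,"z": 0,"rx": 0,"ry": 0,"rz": 0,"fingers": 1}]'

```text
t: 6.15
tool_pos: [499.7, 61.7, 66.2]
orientation: [3.141, 0.0, 1.609]
contact_force: [-1.6, -0.4, 0.5]
grip_width: -0.1
grip_force: 0.7
```

```bash
python3 -c "
from h import *
st()"
```

```text
t 6.15 q [-0.057  0.615 -0.255  2.222  0.437  0.351 -0.643] p [499.7  61.7  66.2] chest [-146.    -2.    66.2] F [-1.6 -0.4  0.5] w -0.1 g 0.6545493565499783
tilt 0.0 err [-0.    -0.     0.005]
```

Call:
carry_out --increments '[{"x": 0,"y": 0.05,"z": 0,"rx": 0,"ry": 0,"rz": 0,"fingers": 1},{"x": 0,"y": 0.05,"z": 0,"rx": 0,"ry": 0,"rz": 0,"fingers": 1},{"x": 0,"y": 0.05,"z": 0,"rx": 0,"ry": 0,"rz": 0,"fingers": 1},{"x": 0,"y": 0,"z": 0,"rx": 0,"ry": 0,"rz": 0,"fingers": 1},{"x": 0,"y": 0,"z": 0,"rx": 0,"ry": 0,"rz": 0,"fingers": 1}]'

```text
t: 6.65
tool_pos: [503.4, 61.9, 66.2]
orientation: [3.141, -0.0, 1.609]
contact_force: [-1.3, -0.5, -0.6]
grip_width: 0.1
grip_force: 0.7
```

```bash
python3 -c "
from h import *
st()"
```

```text
t 6.65 q [-0.054  0.617 -0.258  2.213  0.435  0.357 -0.639] p [503.4  61.9  66.2] chest [-142.3   -2.    66.2] F [-1.3 -0.5 -0.6] w 0.1 g 0.680946372449398
tilt 0.0 err [0.    0.    0.005]
```

Call:
carry_out --increments '[{"x": 0,"y": 0.05,"z": 0,"rx": 0,"ry": 0,"rz": 0,"fingers": 1},{"x": 0,"y": 0.05,"z": 0,"rx": 0,"ry": 0,"rz": 0,"fingers": 1},{"x": 0,"y": 0.05,"z": 0,"rx": 0,"ry": 0,"rz": 0,"fingers": 1},{"x": 0,"y": 0,"z": 0,"rx": 0,"ry": 0,"rz": 0,"fingers": 1},{"x": 0,"y": 0,"z": 0,"rx": 0,"ry": 0,"rz": 0,"fingers": 1}]'

```text
t: 7.15
tool_pos: [505.5, 61.9, 66.2]
orientation: [-3.139, 0.001, 1.609]
contact_force: [-6.6, -0.6, 3.9]
grip_width: 0.0
grip_force: 3.4
```

```bash
python3 -c "
from h import *
st()"
```

```text
t 7.15 q [-0.051  0.62  -0.261  2.207  0.433  0.365 -0.635] p [505.5  61.9  66.2] chest [-140.2   -2.    66.2] F [-6.6 -0.6  3.9] w 0.0 g 3.3800718770362437
tilt -0.002 err [-0.    -0.001  0.004]
```

Force is rising, so the drawer is near its stop. I'll push a bit more to confirm.

Call:
carry_out --increments '[{"x": 0,"y": 0.05,"z": 0,"rx": 0,"ry": 0,"rz": 0,"fingers": 1},{"x": 0,"y": 0.05,"z": 0,"rx": 0,"ry": 0,"rz": 0,"fingers": 1},{"x": 0,"y": 0,"z": 0,"rx": 0,"ry": 0,"rz": 0,"fingers": 1},{"x": 0,"y": 0,"z": 0,"rx": 0,"ry": 0,"rz": 0,"fingers": 1},{"x": 0,"y": 0,"z": 0,"rx": 0,"ry": 0,"rz": 0,"fingers": 1}]'

```text
t: 7.65
tool_pos: [505.7, 61.9, 66.1]
orientation: [-3.135, 0.002, 1.61]
contact_force: [-13.9, 0.2, 10.9]
grip_width: 0.1
grip_force: 7.0
```

```bash
python3 -c "
from h import *
st()
print(chest(-77.5,0,166.5))"
```

```text
t 7.65 q [-0.05   0.621 -0.264  2.203  0.432  0.372 -0.633] p [505.7  61.9  66.1] chest [-140.1   -2.1   66.1] F [-13.9   0.2  10.9] w 0.1 g 6.962145468278322
tilt -0.006 err [-0.    -0.002  0.003]
[568.06998165  66.60724147 166.5       ]
```

Call:
carry_out --increments '[{"x": 0,"y": -0.6,"z": 0,"rx": 0,"ry": 0,"rz": 0,"fingers": 1},{"x": 0,"y": -0.2,"z": -0.6,"rx": 0,"ry": 0,"rz": 0,"fingers": 1},{"x": 0,"y": 0,"z": -1,"rx": 0,"ry": 0,"rz": 0,"fingers": 0.6},{"x": 0,"y": 0,"z": -1,"rx": 0,"ry": 0,"rz": 0,"fingers": 0.6},{"x": 0,"y": 0,"z": -1,"rx": 0,"ry": 0,"rz": 0,"fingers": 0.6}]'

```text
t: 8.15
tool_pos: [490.3, 61.9, 158.5]
orientation: [3.14, -0.001, 1.609]
contact_force: [0.6, 0.1, 1.4]
grip_width: 34.4
grip_force: 0.0
```

Call:
carry_out --increments '[{"x": 0,"y": 0,"z": -1,"rx": 0,"ry": 0,"rz": 0,"fingers": 0.6},{"x": 0,"y": 0,"z": -1,"rx": 0,"ry": 0,"rz": 0,"fingers": 0.6},{"x": 0,"y": 0,"z": -0.8,"rx": 0,"ry": 0,"rz": 0,"fingers": 0.6},{"x": 0,"y": 0.4,"z": 0,"rx": 0,"ry": 0,"rz": 0,"fingers": 0.6},{"x": 0,"y": 0.4,"z": 0,"rx": 0,"ry": 0,"rz": 0,"fingers": 0.6}]'

```text
t: 8.65
tool_pos: [510.8, 62.2, 227.5]
orientation: [3.139, -0.0, 1.609]
contact_force: [-0.2, -0.2, -0.4]
grip_width: 34.3
grip_force: 0.0
```

```bash
python3 -c "
from h import *
st()
plan([(chest(-77.5,0,210),0,5)])
f=cam('top'); cv2.imwrite('pics/top1.png',cv2.resize(f['frame'][120:300,140:320],None,fx=3,fy=3,interpolation=cv2.INTER_CUBIC))"
```

```text
t 8.65 q [ 0.102  0.383 -0.445  2.062  0.241  0.742 -0.455] p [510.8  62.2 227.5] chest [-134.9   -2.   227.5] F [-0.2 -0.2 -0.4] w 34.3 g 0.0
tilt 0.003 err [0.    0.    0.005]
turn/row [ 0.01 -0.   -0.01]
[0.02, 0.46, 0.14] [0.02, 0.46, 0.14] [0.02, 0.46, 0.14] [0.01, 0.46, 0.14] [0.01, 0.45, 0.14]

end [568.   66.5 210. ]
```

View pics/top1.png

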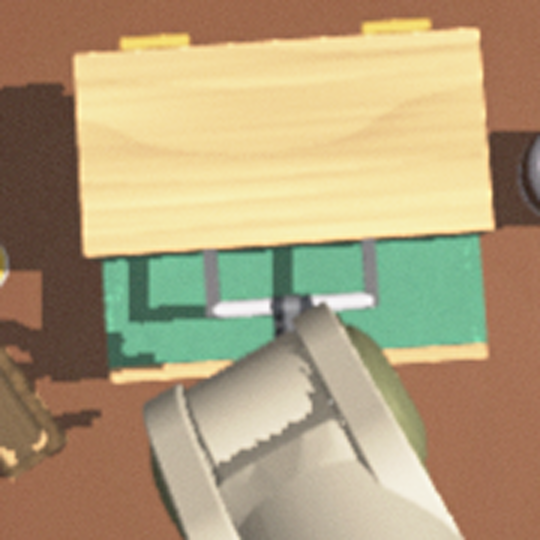

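The drawer front is flush with the base, so the drawer is shut. The bar runs from (210,310) to (375,298) in the crop, with the finger near its middle. Next I move over the bar and go down.

Call:
carry_out --increments '[{"x": 0.02,"y": 0.46,"z": 0.14,"rx": 0.01,"ry": 0,"rz": -0.01,"fingers": 0.6},{"x": 0.02,"y": 0.46,"z": 0.14,"rx": 0.01,"ry": 0,"rz": -0.01,"fingers": 0.6},{"x": 0.02,"y": 0.46,"z": 0.14,"rx": 0.01,"ry": 0,"rz": -0.01,"fingers": 0.6},{"x": 0.01,"y": 0.46,"z": 0.14,"rx": 0,"ry": 0,"rz": -0.01,"fingers": 0.6},{"x": 0.01,"y": 0.45,"z": 0.14,"rx": 0,"ry": 0,"rz": -0.01,"fingers": 0.6}]'

```text
t: 9.2
tool_pos: [567.5, 66.6, 207.8]
orientation: [-3.138, -0.0, 1.614]
contact_force: [1.2, -0.3, -0.3]
grip_width: 34.2
grip_force: 0.0
```

Call:
carry_out --increments '[{"x": 0,"y": 0,"z": 0.4,"rx": 0,"ry": 0,"rz": 0,"fingers": 0.6},{"x": 0,"y": 0,"z": 0.4,"rx": 0,"ry": 0,"rz": 0,"fingers": 0.6},{"x": 0,"y": 0,"z": 0.4,"rx": 0,"ry": 0,"rz": 0,"fingers": 0.6},{"x": 0,"y": 0,"z": 0,"rx": 0,"ry": 0,"rz": 0,"fingers": 0.6},{"x": 0,"y": 0,"z": 0,"rx": 0,"ry": 0,"rz": 0,"fingers": 0.6}]'

```text
t: 9.7
tool_pos: [566.0, 66.5, 178.4]
orientation: [-3.138, 0.0, 1.614]
contact_force: [-0.0, -0.0, -0.4]
grip_width: 34.5
grip_force: 0.0
```

```bash
python3 -c "
from h import *
st()
plan([(chest(-77.5,0,147.5),0,5)])
f=cam('scene'); cv2.imwrite('pics/sc1.png',cv2.resize(f['frame'][110:270,190:370],None,fx=3.5,fy=3.5,interpolation=cv2.INTER_CUBIC))"
```

```text
t 9.7 q [ 0.067  0.51  -0.403  1.989  0.299  0.704 -0.479] p [566.   66.5 178.4] chest [-7.950e+01 -1.000e-01  1.784e+02] F [-0.  -0.  -0.4] w 34.5 g 0.0
tilt -0.004 err [ 0.    -0.    -0.001]
turn/row [-0.01  0.    0.  ]
[0.0, 0.02, 0.25] [0.0, 0.02, 0.25] [0.0, 0.01, 0.25] [0.0, 0.02, 0.24] [0.0, 0.01, 0.25]

end [568.   66.5 147.4]
```

View pics/sc1.png

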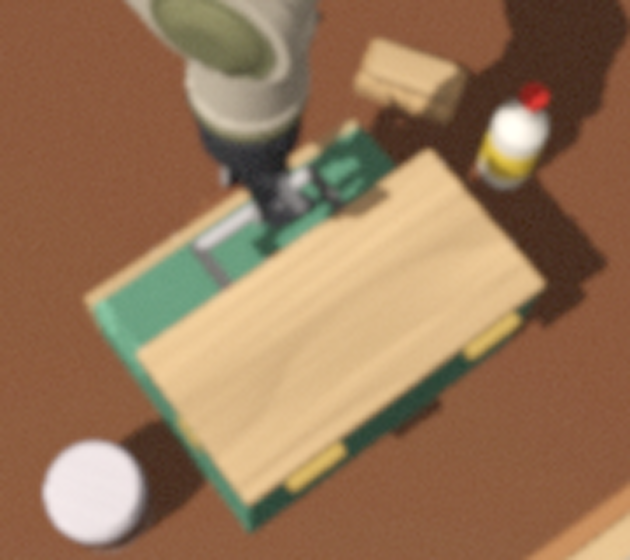

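The gripper, around (280,200), is over the middle of the bar, which runs from (200,245) to (315,175). The neighbouring objects haven't been touched. I go down and close gently.

Call:
carry_out --increments '[{"x": 0,"y": 0.02,"z": 0.25,"rx": 0,"ry": 0,"rz": 0,"fingers": 0.6},{"x": 0,"y": 0.02,"z": 0.25,"rx": 0,"ry": 0,"rz": 0,"fingers": 0.6},{"x": 0,"y": 0.02,"z": 0.25,"rx": 0,"ry": 0,"rz": 0,"fingers": 0.6},{"x": 0,"y": 0.02,"z": 0.25,"rx": 0,"ry": 0,"rz": 0,"fingers": 0.6},{"x": 0,"y": 0.02,"z": 0.25,"rx": 0,"ry": 0,"rz": 0,"fingers": 0.6}]'

```text
t: 10.25
tool_pos: [568.8, 66.6, 146.7]
orientation: [-3.138, 0.0, 1.614]
contact_force: [0.1, -0.6, 0.0]
grip_width: 34.3
grip_force: 0.0
```

Call:
carry_out --increments '[{"x": 0,"y": 0,"z": 0,"rx": 0,"ry": 0,"rz": 0,"fingers": 1},{"x": 0,"y": 0,"z": 0,"rx": 0,"ry": 0,"rz": 0,"fingers": 1},{"x": 0,"y": 0,"z": 0,"rx": 0,"ry": 0,"rz": 0,"fingers": 1},{"x": 0,"y": 0,"z": 0,"rx": 0,"ry": 0,"rz": 0,"fingers": 1},{"x": 0,"y": 0,"z": 0,"rx": 0,"ry": 0,"rz": 0,"fingers": 1}]' --newtons 40

```text
t: 10.75
tool_pos: [570.8, 66.7, 147.9]
orientation: [3.141, -0.001, 1.613]
contact_force: [5.9, -0.8, -2.0]
grip_width: 11.0
grip_force: 38.9
```

```bash
cat >> h.py <<'E'
def arc(a0,a1,n,r=195,off=(0,0)):
    for k in range(n):
        a,b=a0+(a1-a0)*k/n,a0+(a1-a0)*(k+1)/n
        print(((np.cos(a)-np.cos(b))*r/25).round(2),(-(np.sin(b)-np.sin(a))*r/25).round(2))
E
python3 -c "
from h import *
st()
arc(0,np.pi/4,20)"
```

```text
t 10.75 q [ 0.048  0.552 -0.38   2.007  0.331  0.64  -0.505] p [570.8  66.7 147.9] chest [-74.8  -0.  147.9] F [ 5.9 -0.8 -2. ] w 11.0 g 38.90660047531128
tilt 0.001 err [-0.     0.001 -0.   ]
0.01 -0.31
0.02 -0.31
0.03 -0.3
0.04 -0.3
0.05 -0.3
0.07 -0.3
0.08 -0.3
0.09 -0.29
0.1 -0.29
0.11 -0.29
0.12 -0.28
0.13 -0.28
0.14 -0.27
0.15 -0.26
0.17 -0.26
0.18 -0.25
0.18 -0.24
0.19 -0.24
0.2 -0.23
0.21 -0.22
```

Call:
carry_out --increments '[{"x": 0,"y": 0.05,"z": -0.31,"rx": 0,"ry": 0,"rz": 0,"fingers": 1},{"x": 0,"y": 0.04,"z": -0.31,"rx": 0,"ry": 0,"rz": 0,"fingers": 1},{"x": 0,"y": 0.04,"z": -0.3,"rx": 0,"ry": 0,"rz": 0,"fingers": 1},{"x": 0,"y": 0.04,"z": -0.3,"rx": 0,"ry": 0,"rz": 0,"fingers": 1},{"x": 0,"y": 0.05,"z": -0.3,"rx": 0,"ry": 0,"rz": 0,"fingers": 1}]'

```text
t: 11.25
tool_pos: [574.5, 66.8, 186.1]
orientation: [-3.139, -0.0, 1.614]
contact_force: [3.7, 0.6, -3.4]
grip_width: 10.4
grip_force: 38.8
```

```bash
python3 -c "
from h import *
st()"
```

```text
t 11.25 q [ 0.071  0.509 -0.408  1.964  0.293  0.728 -0.469] p [574.5  66.8 186.1] chest [-71.   -0.  186.1] F [ 3.7  0.6 -3.4] w 10.4 g 38.820385336875916
tilt -0.003 err [-0.     0.    -0.001]
```

Call:
carry_out --increments '[{"x": 0,"y": 0.07,"z": -0.3,"rx": 0,"ry": 0,"rz": 0,"fingers": 1},{"x": 0,"y": 0.08,"z": -0.3,"rx": 0,"ry": 0,"rz": 0,"fingers": 1},{"x": 0,"y": 0.09,"z": -0.29,"rx": 0,"ry": 0,"rz": 0,"fingers": 1},{"x": 0,"y": 0.1,"z": -0.29,"rx": 0,"ry": 0,"rz": 0,"fingers": 1},{"x": 0,"y": 0.11,"z": -0.29,"rx": 0,"ry": 0,"rz": 0,"fingers": 1}]'

```text
t: 11.75
tool_pos: [585.2, 67.3, 222.5]
orientation: [-3.137, 0.0, 1.614]
contact_force: [-2.9, 0.9, -3.0]
grip_width: 10.5
grip_force: 38.8
```

Call:
carry_out --increments '[{"x": 0,"y": 0.12,"z": -0.28,"rx": 0,"ry": 0,"rz": 0,"fingers": 1},{"x": 0,"y": 0.13,"z": -0.28,"rx": 0,"ry": 0,"rz": 0,"fingers": 1},{"x": 0,"y": 0.14,"z": -0.27,"rx": 0,"ry": 0,"rz": 0,"fingers": 1},{"x": 0,"y": 0.15,"z": -0.26,"rx": 0,"ry": 0,"rz": 0,"fingers": 1},{"x": 0,"y": 0.17,"z": -0.26,"rx": 0,"ry": 0,"rz": 0,"fingers": 1}]'

```text
t: 12.25
tool_pos: [602.3, 68.0, 256.2]
orientation: [-3.135, 0.001, 1.614]
contact_force: [-7.2, 0.9, 1.4]
grip_width: 10.3
grip_force: 38.9
```

```bash
python3 -c "
from h import *
s=st()
p=np.array(s['tool_pos']);print('ang',np.degrees(np.arctan2(p[2]+19-166.5,117.5-(p-O)@XC)),np.hypot(p[2]+19-166.5,117.5-(p-O)@XC))"
```

```text
t 12.25 q [ 0.096  0.463 -0.435  1.831  0.24   0.907 -0.406] p [602.3  68.  256.2] chest [-4.330e+01 -1.000e-01  2.562e+02] F [-7.2  0.9  1.4] w 10.3 g 38.88546109199524
tilt -0.006 err [ 0.    -0.001 -0.001]
ang 34.05762674314698 194.06795800591618
```

Call:
carry_out --increments '[{"x": 0,"y": 0.15,"z": -0.25,"rx": 0,"ry": 0,"rz": 0,"fingers": 1},{"x": 0,"y": 0.16,"z": -0.24,"rx": 0,"ry": 0,"rz": 0,"fingers": 1},{"x": 0,"y": 0.17,"z": -0.24,"rx": 0,"ry": 0,"rz": 0,"fingers": 1},{"x": 0,"y": 0.18,"z": -0.23,"rx": 0,"ry": 0,"rz": 0,"fingers": 1},{"x": 0,"y": 0.19,"z": -0.22,"rx": 0,"ry": 0,"rz": 0,"fingers": 1}]'

```text
t: 12.75
tool_pos: [624.9, 69.0, 285.9]
orientation: [-3.138, 0.0, 1.614]
contact_force: [-7.4, 0.7, 2.1]
grip_width: 10.5
grip_force: 39.0
```

Call:
carry_out --increments '[{"x": 0,"y": 0,"z": 0,"rx": 0,"ry": 0,"rz": 0,"fingers": 1},{"x": 0,"y": 0,"z": 0,"rx": 0,"ry": 0,"rz": 0,"fingers": 1},{"x": 0,"y": 0,"z": 0,"rx": 0,"ry": 0,"rz": 0,"fingers": 1},{"x": 0,"y": 0,"z": 0,"rx": 0,"ry": 0,"rz": 0,"fingers": 1},{"x": 0,"y": 0,"z": 0,"rx": 0,"ry": 0,"rz": 0,"fingers": 1}]'

```text
t: 13.25
tool_pos: [624.9, 69.0, 285.9]
orientation: [-3.138, 0.0, 1.614]
contact_force: [-6.7, -0.1, 3.7]
grip_width: 10.5
grip_force: 39.2
```

```bash
python3 -c "
from h import *
s=st()
p=np.array(s['tool_pos']);print('ang',np.degrees(np.arctan2(p[2]+19-166.5,117.5-(p-O)@XC)),np.hypot(p[2]+19-166.5,117.5-(p-O)@XC))
f=cam('scene'); print(np.abs(s['dq']).max())
for n in (40,45,50):
  a=np.radians(n); d=np.array([np.cos(a),np.sin(a)])
  # top-surface front-edge corners: 150 along, 6 normal
  X=117.5-150*d[0]+6*d[1]; Z=166.5+150*d[1]+6*d[0]
  print(n,[((proj(f,chest(X,y,Z))-[190,110])*3.5).round() for y in(150,-150)])
cv2.imwrite('pics/sc2.png',cv2.resize(f['frame'][110:270,190:370],None,fx=3.5,fy=3.5,interpolation=cv2.INTER_CUBIC))"
```

```text
t 13.25 q [ 0.099  0.461 -0.438  1.749  0.228  0.985 -0.383] p [624.9  69.  285.9] chest [-20.6  -0.  285.9] F [-6.7 -0.1  3.7] w 10.5 g 39.1875422000885
tilt -0.003 err [ 0.    -0.    -0.001]
ang 45.055509400734415 195.50050850773928
0.0012805699965847729
40 [array([476., 128.]), array([153., 353.])]
45 [array([486., 131.]), array([160., 360.])]
50 [array([496., 136.]), array([167., 368.])]
```

View pics/sc2.png

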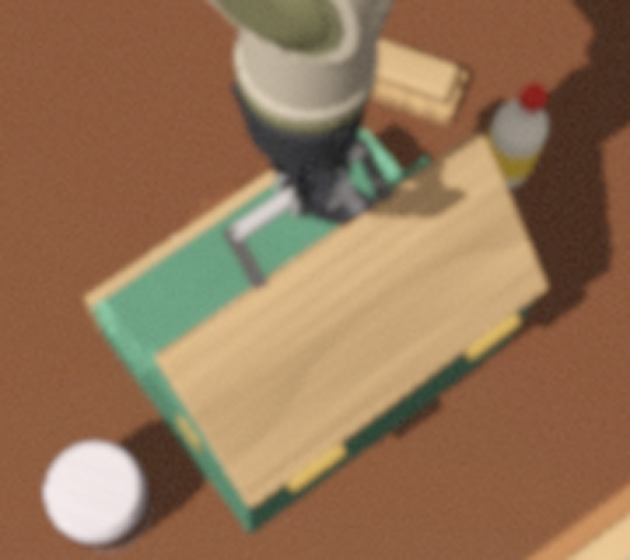

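The lid's front corners are at about (488,132) and (157,357), which matches the 45° prediction of (486,131) and (160,360). The drawer is shut, the other objects are where they were, and the arm is still.

```bash
python3 -c "
from cell import manip
print(manip.close_job())"
```

```text
the job is handed in; nothing more can be done
None
```

The drawer is pushed fully shut, and the arm is holding the lid still by its bar at about 45°; the glue bottle, stain can and sanding block were not touched, and the job is handed in.

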